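# Clamp a dental handpiece in the V-block service fixture

## Task

The silver dental handpiece with the blue rings is due for a collet change. Take it from the white rest, lower it gently into the steel V-blocks of the service fixture so that it settles in both, and push it gently along the groove until its black rear end bears on the white end stop. Then swing the red toggle handle fully down so that the rubber tip holds it there, without dropping or forcing the handpiece or disturbing the black handpiece and the other things on the bench.

Things in the scene. Friction and masses are not known exactly. Their poses are not given: they have to be found in the camera images.
- handpiece: Silver straight handpiece with two blue rings, 220 g (20 percent more or less), in one of the two slots of the white rest. Origin on its axis, +x along the axis to the steel chuck. Round sleeve 28 mm in diameter from x = -64 to +66 mm, nose and chuck to x = +95 mm. Grip the sleeve across near x = 0. A precision tool: over 18 N on the V-blocks, or a fall of over 4 mm, harms its bearings.
- hp_rear (a point): Centre of the handpiece's flat black rear end face (25 mm diameter), on its axis at x = -74 mm. It must not be pressed on the end stop with more than 15 N. Axes as the handpiece's.
- spare: Black handpiece with orange rings, of the same shape, in the other slot of the rest, parallel to the silver one and 70 mm from it. Leave alone.
- rest: White handpiece rest, fixed: plate 126 x 130 x 8 mm with two slots along its x axis at y = -35 and +35 mm. Each slot is a pair of V forks, 12 mm thick, at x = -48 and +48 mm, tops at z = 35 mm, with 84 mm free between them. Origin: centre of the underside. A handpiece's axis lies at z = 39.8 mm.
- fixture: Service fixture, fixed: aluminium plate 12 mm thick (x -135 to +75 mm, y -35 to +95 mm) with two dark steel 90 degree V-blocks on the groove line y = 0. Blocks 24 mm long centred at x = -54 and +54 mm (84 mm free between), 56 mm wide, top at z = 48 mm, bottom of the V at z = 28 mm, mouth 40 mm wide. Origin: on the bench under the middle of the groove.
- groove (a point): Middle of the axis of a seated handpiece: fixture x = 0, y = 0, z = 47.8 mm; x runs along the groove, away from the end stop, and the chuck must point that way. Friction in the groove is about 0.5 to 0.7: sliding the handpiece takes 2 to 3 N plus about as much as it is pressed down. Touching down faster than about 5 mm/s already strikes the blocks too hard.
- stop: End stop at the -x end of the groove: steel angle with a white round nylon button (18 mm diameter), set by the last user anywhere within 10 mm along x. It does not give way. Origin: centre of the button's face, at the height of the seated axis; the face looks along +x, axes parallel to the fixture's. With the handpiece home, its origin is 74 mm from this point along x.
- clamp: Horizontal toggle clamp screwed to the fixture beside the V-block at +x; origin and axes are the fixture's. Open, its steel arm stands up at y = 25 to 60, x = 52 to 64 mm, to z = 112 mm. Closing the handle swings the arm down over the groove until its sprung rubber tip bears on the handpiece from above at x = 58 mm with about 12 N.
- clamp_handle (a joint): Angle of the red toggle handle: 0 = open (75 degrees above level), growing as it is swung away from the groove and down; 1.40 = fully down on its stop (5 degrees below level), past dead centre (1.34), where it locks. Pin parallel to x through y = 70, z = 56 mm, at x = 58 mm. Moves with 1 to 5 N at the grip; short of dead centre it does not lock.
- clamp_grip (a point): Point on the axis of the handle's red grip (round bar, 14 mm diameter, along the handle from 40 to 92 mm from the pin), 70 mm from the pin. In the clamp's frame at y = 88, z = 124 mm when open and y = 140, z = 50 mm when closed. It can be pinched from above across x and led round, or pushed; a pinch may slip, so press the grip down from above at the end.
- model_a: Tan plaster dental model, 68 x 66 x 28 mm. Bystander. Origin under its base.
- model_b: Tan plaster dental model like model_a. Bystander.
- model_c: Tan plaster dental model like model_a. Bystander.
- bur_block: Blue block with small burs standing in it, 75 x 42 x 46 mm. Bystander. Origin under its base.
- jar: Small jar with a yellow cap, 60 mm diameter, 65 mm high. Bystander. Origin under its base.
- wrench: Small steel wrench, 130 mm, lying flat. Bystander.
- dish: Blue dish, 72 mm diameter, 32 mm high. Bystander. Origin under its base.
Not all that is in view belongs to the job. Of the things shaped like the handpiece, the silver one is meant.

How it is judged:
On the way:
1. the handpiece lies seated in both V-blocks with its rear end pressed lightly (over 1.5 N) against the end stop, the clamp still open (y of handpiece in the frame of fixture between -0.0015 and 0.0015 m and z of handpiece in the frame of fixture between 0.046 and 0.0493 m and angle between the x axis of handpiece and the x axis of fixture, either way round below 0.025 rad and x of handpiece in the frame of stop between 0.072 and 0.0755 m and contact force between handpiece and stop above 1.5 N and contact force between handpiece and fixture above 0.5 N and value of joint clamp_handle below 0.35 rad), for 0.2 s.
At the end, for the whole second after the job is handed in: The silver handpiece lies in both V-blocks (axis within 1.5 mm of the groove's, 1.4 degrees), its rear end within 1.5 mm of the end stop, the toggle handle is down past dead centre and the rubber tip presses on the handpiece with over 5 N; it is at rest and let go (y of handpiece in the frame of fixture between -0.0015 and 0.0015 m and z of handpiece in the frame of fixture between 0.046 and 0.0493 m and angle between the x axis of handpiece and the x axis of fixture, either way round below 0.025 rad and x of handpiece in the frame of stop between 0.072 and 0.0755 m and value of joint clamp_handle above 1.35 rad and contact force between handpiece and clamp above 5 N and contact force between handpiece and fixture above 3 N and linear speed of handpiece below 0.01 m/s); the robot touches nothing.
It fails at once if the handpiece is pressed on the V-blocks with more than 18 N before it is clamped (contact force between handpiece and fixture above 18 N and value of joint clamp_handle below 0.6 rad).
It fails at once if the handpiece is pressed on the end stop with more than 15 N (contact force between handpiece and stop above 15 N).
It fails at once if the handpiece is dropped (falls free faster than 0.3 m/s) (contact force between handpiece and the fingers below 0.1 N and linear speed of handpiece above 0.3 m/s).
It fails at once if the black handpiece or another thing on the bench is moved by more than 20 mm (distance of any of spare, model_a, model_b, model_c, bur_block, jar, wrench, dish from where it was at the start of the episode above 0.02 m).
It also fails if it takes over 72 s, if anything falls off the work surface, if the arm or the gripper's body presses on something with over 40 N, if the wrist force passes 120 N, or if a joint passes its speed limit or range.

## Robot

A 7-joint arm with a two-finger parallel gripper is mounted at the origin on the work surface. World frame = base frame: x ahead of the robot, y to its left, z up, the work surface at z = 0. Lengths are in m, angles in rad, forces in N, time in s.
With the tool pointing down it reaches from about 0.425 to 0.95 m from the base axis. Payload 4.7 kg.
Tool frame: the origin (TCP) lies at the very end of the fingers, on their centre line; the grasp point (between the pads) lies 19 mm behind it (pinch_z is the distance from the TCP to the grasp point, in m); z points along the fingers, y is the line along which they close (so a half turn about z gives the same grasp; the last joint's range is limited). The gripper opens to 87 mm and grips with 3 to 60 N. Pads are 19 mm wide; open, the fingers measure 117 mm over their backs; the gripper's body (75 mm by 190 mm) begins 51 mm behind the grasp point.
Start: joints at [1.126, 0.469, -0.049, 1.532, 0.024, 1.141, -0.082], TCP at [0.273, -0.617, 0.223] pointing down, gripper open.
Joint ranges: [-2.59, 2.59], [-0.33, 1.99], [-1.39, 1.29], [0.1, 2.45], [-1.04, 4.18], [0.21, 1.99], [-2.66, 2.66]. Speed limits (rad/s): [2.57, 2.57, 3.14, 3.14, 3.14, 3.14, 3.14].

## Interface

Orientations are given as [roll, pitch, yaw] about the fixed x, y, z axes, in that order (R = Rz(yaw) Ry(pitch) Rx(roll)).
In Python, from bench import * gives the robot as it stands.
- The arm moves only by the tool send_rows, never from a script. Its argument "deltas" is a list that holds one entry, the list of rows, each a list of 7 numbers: the gripper command: -1 is shut, 1 is fully open, values between are in proportion, then the shift along the tool's x, y, z in m, then the turn, a rotation vector about the tool's x, y, z in rad. In form: [[[claw, tx, ty, tz, wx, wy, wz], ...]]. A call has 1 to 20 rows; each row is the pose to reach, as a shift and turn from the pose commanded when the call began, along the tool's axes at that moment; what a row does not reach only later rows make up. A row lasts 1/10 s, in which the tool goes at most 50 mm and 8.59 degrees, less where a joint would pass 70% of its speed; a pose out of reach is approached as far as the arm can. A call with a gripper value outside its range is refused whole. The fingers move at their own pace and stop on an object; "grip_force" is the grip in N (left out, the last holds). Time passes only in rows, so rows that repeat a pose let the fingers close. It gives the time, the measured TCP pose, the force, the opening and the grip force at its end, in the units of the state.
- observe(): the state, without advancing time (a new reading comes with each control period).
- camera(name): name is "scene" or "top"; returns a dict with "color" (420x560x3 uint8, red, green, blue), "fov_y" (degrees; the focal length in pixels is half the picture's height over the tangent of half this angle, whatever the lens; pixels are square), "cx", "cy" (the principal point, pixels), "rvec" (rotation vector, rad) and "tvec" (3), from world to camera coordinates, as OpenCV has them. Camera axes: x right, y down, z forward; pixel columns grow to the right and rows downward; lengths in m; the calibration is good to about 2 mm. A picture is of the moment at which its call begins. There is no depth.
- hand_in(): hands the job in; it is judged then, once.
Trained networks look in a picture, given as the dict that the camera call returned (one of the last four; its "shot" number tells which), for a name from the list of things; names that differ only in an ending like _2 or _b are one class to them, and where a whole thing is asked for, a point or a joint stands for the part that bears it (a point fixed in the world has none). Each returns a list of dicts, best first, with "conf" (0 to 1); they miss things now and then, are a little off and sometimes report something else, mostly with a low value. They report only what shows in the picture. A call takes as long as a camera call. They do not tell look-alikes from the thing itself.
- spot_in(picture, query): "pixel" ([column, row] in pixels, amid what is visible of it).
The state is a dict: "time": time; "joints": joint angles; "joint_velocities": joint speeds; "tau": joint torques, N m; "tcp_pos": TCP position; "ee_rot": TCP orientation; "contact_force": force on the tool from outside, world axes, zero at the start; "torque": the same for the moment, N m; "grip_width": finger opening in m; "grip_force": force on a finger pad.
Only numpy, scipy, OpenCV 4.12 (cv2) and the standard library are available. Lean on these libraries where they do the work, as an engineer would, in place of code of your own. Each camera call takes 0.05 s, during which the arm holds its last target. There are 200 camera calls.

## Working session

There is one attempt and no reset: what is moved stays moved. The work goes in short steps, Python scripts to look and compute and a tool call to move; the robot and the scene stay as the last step left them, time stands still between calls to the robot, and variables do not carry over. Pictures are saved under pics/ and viewed, at most 11 in all, crops included, and the job is handed in when it is done.

Besides the shell and the picture viewer there is one more tool, called as name([rows], argument=value, ...), one row to a line, values as JSON. send_rows: Moves the arm, as the interface text tells. Its arguments: {"type":"object","properties":{"deltas":{"type":"array","items":{"type":"array","items":{"type":"array","items":{"type":"number"}}}},"grip_force":{"type":"number"}},"required":["deltas"]}

```bash
mkdir -p pics; ls; cat > h.py <<'E'
from bench import *
import numpy as np, cv2
from scipy.spatial.transform import Rotation as R
def K(p):
    f=p["color"].shape[0]/2/np.tan(np.radians(p["fov_y"])/2)
    return np.array([[f,0,p["cx"]],[0,f,p["cy"]],[0,0,1.]])
def ray(p,px):
    M=cv2.Rodrigues(np.array(p["rvec"],float))[0]; t=np.array(p["tvec"],float).ravel()
    d=M.T@np.linalg.inv(K(p))@np.array([px[0],px[1],1.]); return -M.T@t,d/np.linalg.norm(d)
def at(p,px,z):
    o,d=ray(p,px); return o+d*(z-o[2])/d[2]
def proj(p,X):
    return cv2.projectPoints(np.array(X,float).reshape(-1,1,3),np.array(p["rvec"],float),np.array(p["tvec"],float),K(p),None)[0].reshape(-1,2)
def save(p,n,crop=None,s=1):
    c=p["color"][:,:,::-1]
    if crop: c=c[crop[1]:crop[3],crop[0]:crop[2]]
    cv2.imwrite("pics/"+n,cv2.resize(c,None,fx=s,fy=s,interpolation=cv2.INTER_CUBIC))
E
python3 - <<'E'
from h import *
for n in("scene","top"):
    p=camera(n); save(p,n+"0.png",s=1.42); np.save(n+"0.npy",p,allow_pickle=True)
    print(n,p["fov_y"],ray(p,(280,210)))
    for q in("handpiece","hp_rear","spare","rest","fixture","stop","clamp","clamp_handle","clamp_grip"):
        print(q,[(np.round(d["pixel"]).tolist(),round(d["conf"],2)) for d in spot_in(p,q)[:3]])
s=observe();print(s)
E
```

```text
pics
scene 53.543726563272564 (array([ 0.99121625, -0.48810319,  0.86647691]), array([-0.48579571,  0.46965312, -0.73717601]))
handpiece [([349.0, 199.0], 0.79), ([285.0, 169.0], 0.53)]
hp_rear [([349.0, 196.0], 0.76), ([298.0, 129.0], 0.74), ([284.0, 172.0], 0.65)]
spare [([374.0, 208.0], 0.59)]
rest [([354.0, 212.0], 0.8), ([248.0, 299.0], 0.38)]
fixture [([248.0, 299.0], 0.91)]
stop [([229.0, 323.0], 0.92)]
clamp [([272.0, 258.0], 0.7), ([349.0, 198.0], 0.16)]
clamp_handle [([264.0, 243.0], 0.44), ([372.0, 208.0], 0.25)]
clamp_grip [([263.0, 240.0], 0.65), ([358.0, 302.0], 0.5)]
top 55.47201268892137 (array([ 0.40605122, -0.00896456,  1.16261624]), array([ 0.09605684,  0.01472896, -0.99526687]))
handpiece [([208.0, 204.0], 0.89), ([154.0, 323.0], 0.73), ([289.0, 126.0], 0.5)]
hp_rear [([152.0, 327.0], 0.89), ([216.0, 280.0], 0.81), ([207.0, 200.0], 0.57)]
spare [([209.0, 176.0], 0.81)]
rest [([215.0, 193.0], 0.95)]
fixture [([351.0, 192.0], 0.82), ([206.0, 200.0], 0.33)]
stop [([374.0, 184.0], 0.58)]
clamp [([319.0, 195.0], 0.85)]
clamp_handle [([318.0, 202.0], 0.52)]
clamp_grip [([321.0, 200.0], 0.52), ([350.0, 195.0], 0.25)]
{'time': 1.0, 'joints': array([ 1.12614012,  0.46856491, -0.04857477,  1.53249242,  0.0241141 ,
        1.14100223, -0.08227921]), 'joint_velocities': array([-0.00109469, -0.00035982,  0.00279641,  0.00025501,  0.00080833,
        0.00028644, -0.00065907]), 'tau': array([-9.33259325e-04, -5.07834792e+01, -8.08857637e-02, -2.36453176e+01,
       -6.12840755e-02,  3.11687426e-02,  1.71136935e-05]), 'tcp_pos': array([ 0.27265409, -0.6175073 ,  0.22259966]), 'ee_rot': array([ 3.14147504e+00, -1.77491802e-05,  4.15770165e-01]), 'contact_force': array([ 0.7811189,  0.0223302, -0.044732 ]), 'torque': array([ 0.03917479, -0.02685173,  0.00729663]), 'grip_force': 0.0, 'grip_width': 0.08700883466557148}
```

View pics/scene0.png

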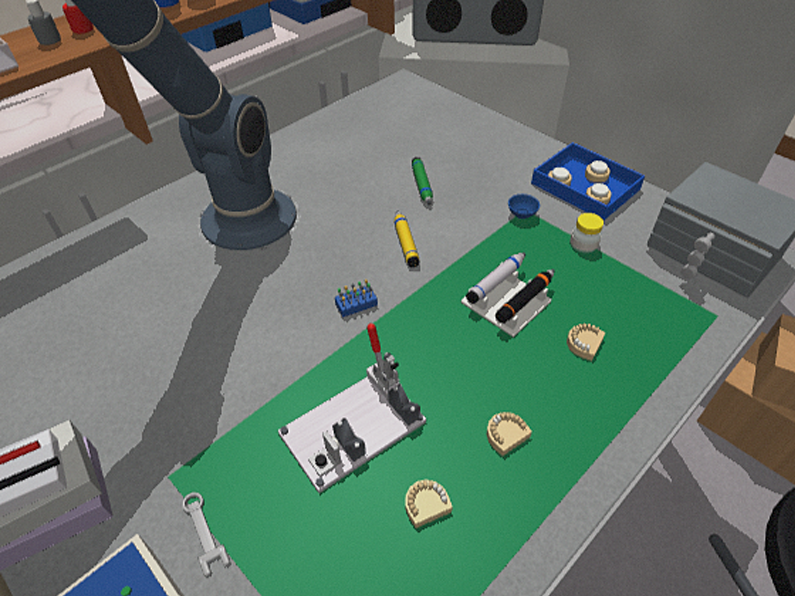

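View pics/top0.png

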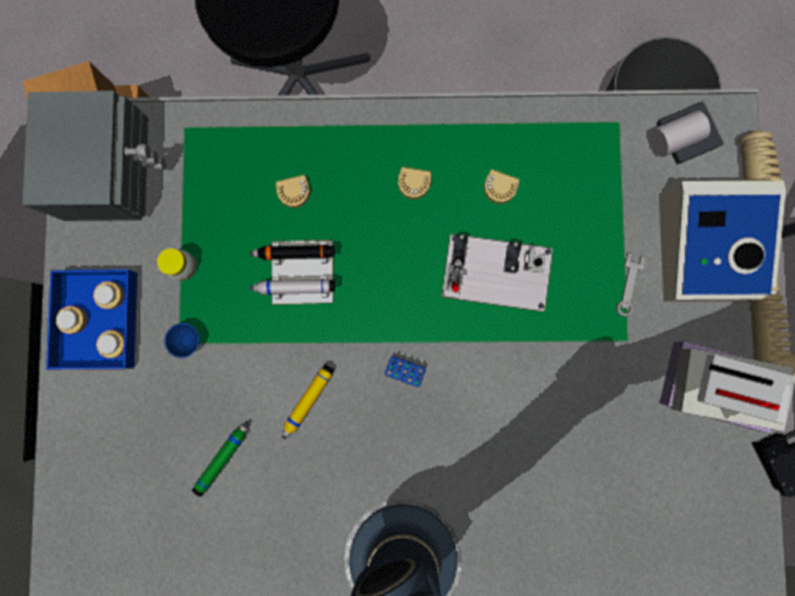

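The silver handpiece is at top (207,201), with its chuck toward world +y. The fixture is at top (350,192), with the stop on its right, so its +x is about world +y. The red handle is on the robot side. The green and yellow pens are decoys. Next I'll take close crops.

```bash
python3 - <<'E'
from h import *
p=np.load("top0.npy",allow_pickle=True).item(); save(p,"topc.png",(172,160,397,225),3.5)
p=np.load("scene0.npy",allow_pickle=True).item(); save(p,"scc.png",(190,170,400,350),3.3)
E
```

```text
(no output)
```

View pics/topc.png

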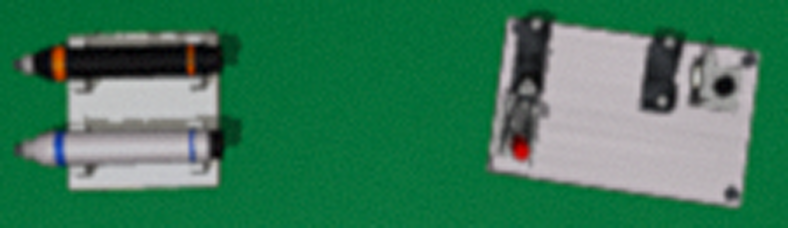

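View pics/scc.png

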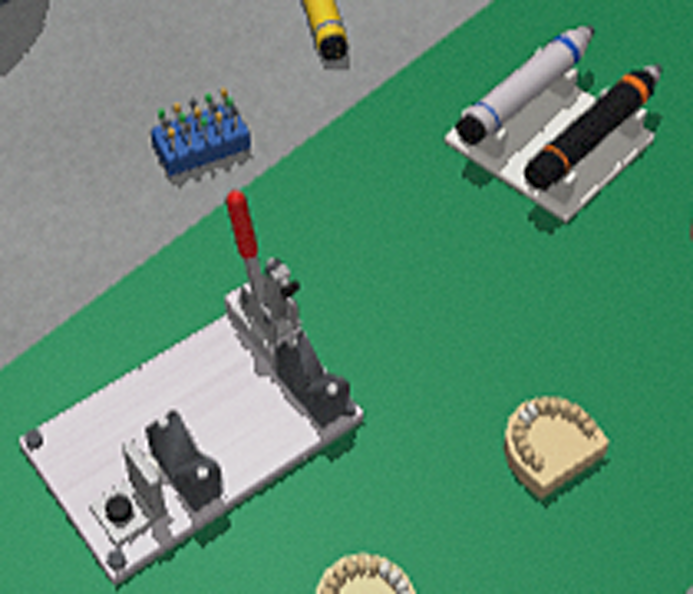

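```bash
cat > fit.py <<'E'
from h import *
from scipy.optimize import least_squares
from scipy.ndimage import map_coordinates
P={n:np.load(n+"0.npy",allow_pickle=True).item() for n in("top","scene")}
def unc(c,x0,y0,s): return [((c[0]+.5)/s-.5+x0),((c[1]+.5)/s-.5+y0)]
T=lambda c:unc(c,172,160,3.5); S=lambda c:unc(c,190,170,3.3)
def W(q,X): 
    X=np.atleast_2d(X); c,s=np.cos(q[2]),np.sin(q[2])
    return np.c_[q[0]+c*X[:,0]-s*X[:,1],q[1]+s*X[:,0]+c*X[:,1],X[:,2]]
def fit(pts,q0):
    f=lambda q:np.concatenate([(proj(P[n],W(q,X))-u).ravel() for n,X,u in pts])
    r=least_squares(f,q0); print(np.round(r.x,4),"res",np.round(r.fun,2)); return r.x
def refine(q,box,h,edges):
    def samples(q):
        out=[]
        x0,x1,y0,y1=box
        for n,e in edges:
            t=np.linspace(.06,.94,40)[:,None]
            A,B,nn=dict(x0=((x0,y0),(x0,y1),(-1,0)),x1=((x1,y0),(x1,y1),(1,0)),y0=((x0,y0),(x1,y0),(0,-1)),y1=((x0,y1),(x1,y1),(0,1)))[e]
            XY=np.array(A)+t*(np.array(B)-A); w=W(q,np.c_[XY,0*t])
            c,s=np.cos(q[2]),np.sin(q[2]); nw=np.array([c*nn[0]-s*nn[1],s*nn[0]+c*nn[1],0])
            cam=ray(P[n],(0,0))[0]; z=0 if nw@(cam-w[20])>0 else h
            L=np.c_[XY,0*t+z]; u=proj(P[n],W(q,L)); v=proj(P[n],W(q,L+np.r_[nn,0]*.001))
            d=v-u; mm=np.linalg.norm(d,axis=1)
            out.append((n,L,u,d/mm[:,None]))
        return out
    for it in range(4):
        data=[]
        for n,L,u,d in samples(q):
            im=P[n]["color"].astype(float); g=im[...,1]/im.sum(2)
            k=np.arange(-4,4.01,.1); pt=u[:,None]+k[None,:,None]*d[:,None]
            v=map_coordinates(g,[pt[...,1],pt[...,0]],order=1)
            for i in range(len(u)):
                a=v[i]>.45
                if a[-10:].all() and not a[:10].any(): data.append((n,L[i],u[i]+k[np.argmax(a)]*d[i],d[i]))
        def f(q): return np.concatenate([((proj(P[n],W(q,[x[1] for x in data if x[0]==n]))-[x[2] for x in data if x[0]==n])*[x[3] for x in data if x[0]==n]).sum(1) for n in P if any(x[0]==n for x in data)])
        r=least_squares(f,q,loss="soft_l1",f_scale=.3); q=r.x
    print("ref",np.round(q,4),len(data),"med|r|",np.median(abs(f(q)))); return q
E
cat > m1.py <<'E'
from fit import *
z=.012
tc=[[.075,-.035,z],[-.135,-.035,0*z+z],[-.135,.095,z],[.075,.095,z]]
q=fit([("top",tc,[T(c) for c in((508,17),(760,52),(740,207),(489,171))])],[.5,-.17,1.5])
q2=fit([("scene",tc,[S(c) for c in((360,407),(115,573),(22,441),(228,293))])],[.5,-.17,1.5])
B=(-.135,.075,-.035,.095)
for E in([("top",e) for e in("x0","x1","y0","y1")],[("scene",e) for e in("x0","x1","y0","y1")]): refine(q,B,z,E)
qf=refine(q,B,z,[(n,e) for n in P for e in("x0","x1","y0","y1")])
for n in P: print(n,"stop px for x=-.09..", [ (x,np.round(proj(P[n],W(qf,[x,0,.0478]))[0],1).tolist()) for x in(-.08,-.09)])
print("grip",proj(P["scene"],W(qf,[.058,.088,.124])),proj(P["top"],W(qf,[.058,.088,.124])))
hp=[[-.074,0,.0398],[.095,0,.0398]]
a=fit([("top",hp,[T(c) for c in((223,143),(14,149))])],[.5,.2,1.5])
b=fit([("scene",hp,[S(c) for c in((470,129),(591,33))])],[.5,.2,1.5])
z=.008;rb=(-.063,.063,-.065,.065)
for E in([("top",e) for e in("x0","x1","y0","y1")],[("scene",e) for e in("x0","x1","y0","y1")]): 
  r=refine([a[0]+.035,a[1]+.0,a[2]],rb,z,E); print("slot",W(r,[[0,.035,.0398],[0,-.035,.0398]]))
E
python3 m1.py
```

```text
[ 0.6036 -0.1695  1.4221] res [ 0.17  0.08  0.04 -0.03  0.27 -0.06 -0.48  0.01]
[ 0.6004 -0.169   1.4827] res [-1.09 -2.3   0.21  1.84 -3.66  1.09  4.9  -1.67]
ref [ 0.6043 -0.1693  1.4197] 160 med|r| 0.39579650740660727
ref [ 0.6071 -0.1696  1.4199] 143 med|r| 0.19930469017449376
ref [ 0.6062 -0.1695  1.4206] 304 med|r| 0.30223324320857825
top stop px for x=-.09.. [(-0.08, [371.0, 180.8]), (-0.09, [374.5, 181.3])]
scene stop px for x=-.09.. [(-0.08, [234.7, 311.3]), (-0.09, [230.8, 313.7])]
grip [[262.08584703 235.05580852]] [[320.27691592 201.47703754]]
[0.5409 0.2087 1.5917] res [-0.2  0.   0.2 -0. ]
[0.5439 0.2104 1.5782] res [-0.61  0.92  0.65 -1.11]
ref [0.5747 0.2055 1.5845] 138 med|r| 0.3047320970869658
slot [[0.53972551 0.20499675 0.0398    ]
 [0.60971896 0.20595407 0.0398    ]]
ref [0.5764 0.2065 1.6166] 132 med|r| 0.43645591820153196
slot [[0.5414495  0.20485581 0.0398    ]
 [0.61137616 0.20805917 0.0398    ]]fit.py:30: RuntimeWarning: invalid value encountered in divide
  im=P[n]["color"].astype(float); g=im[...,1]/im.sum(2)
```

```bash
cat >> h.py <<'E'
FX=np.array([.606,-.1695,1.4205])
def fx(x,y,z): c,s=np.cos(FX[2]),np.sin(FX[2]); return np.array([FX[0]+c*x-s*y,FX[1]+s*x+c*y,z])
def to(pos,yaw):
    s=observe(); A=R.from_euler("xyz",s["ee_rot"]); B=R.from_euler("xyz",[np.pi,0,yaw])
    return np.round(A.inv().apply(np.array(pos)-s["tcp_pos"]),4).tolist(),np.round((A.inv()*B).as_rotvec(),4).tolist()
def infx(p): c,s=np.cos(FX[2]),np.sin(FX[2]); d=np.array(p)-[FX[0],FX[1],0]; return np.round([c*d[0]+s*d[1],-s*d[0]+c*d[1],d[2]],4)
E
python3 - <<'E'
from h import *
print(to([.5415,.199,.22],1.587))
p=np.load("top0.npy",allow_pickle=True).item()
for x in(-.054,.054): print(proj(p,[fx(x,-.028,.048),fx(x,.028,.048)]).round(1).tolist())
for x in(-.066,-.074,-.082): print((proj(p,[fx(x,0,.057)])-[172,160]).ravel()*3.5)
print(at(p,(285,260),.04))
E
```

```text
([0.5757, -0.6384, 0.0025], [0.0001, 0.0001, -1.1712])
[[363.1, 169.8], [360.5, 189.3]]
[[325.0, 164.5], [322.3, 183.9]]
[681.45496066  68.47622178]
[691.46511845  69.87579575]
[701.47962701  71.27597803]
[ 0.37391458 -0.00547554  0.04      ]
```

send_rows([
  [[0.15,0.02,-0.022,0,0,0,-0.06],[0.15,0.05,-0.055,0,0,0,-0.12],[0.15,0.083,-0.092,0,0,0,-0.2],[0.15,0.117,-0.129,0,0,0,-0.28],[0.15,0.15,-0.166,0,0,0,-0.36],[0.15,0.183,-0.203,0,0,0,-0.44],[0.15,0.217,-0.24,0,0,0,-0.52],[0.15,0.25,-0.277,0,0,0,-0.6],[0.15,0.283,-0.314,0,0,0,-0.68],[0.15,0.317,-0.351,0,0,0,-0.76],[0.15,0.35,-0.388,0,0,0,-0.84],[0.15,0.383,-0.425,0,0,0,-0.92],[0.15,0.417,-0.462,0,0,0,-1.0],[0.15,0.45,-0.499,0,0,0,-1.06],[0.15,0.483,-0.536,0,0,0,-1.11],[0.15,0.517,-0.573,0,0,0,-1.15],[0.15,0.546,-0.605,0,0,0,-1.171],[0.15,0.565,-0.627,0.0,0,0,-1.171],[0.15,0.5757,-0.6384,0.0025,0,0,-1.171],[0.15,0.5757,-0.6384,0.0025,0,0,-1.171]],
], grip_force=15)

```text
time: 3.0
tcp_pos: [0.5412, 0.2007, 0.2196]
ee_rot: [-3.141, -0.001, 1.59]
contact_force: [0.6, 0.8, -0.2]
grip_width: 0.0503
grip_force: 0.0
```

```bash
python3 - <<'E'
from h import *
s=observe();print(s["time"],s["tcp_pos"],s["ee_rot"],s["joints"].round(2),s["grip_width"],s["contact_force"]);print(to([.5415,.199,.022],1.587))
E
```

```text
3.0 [0.54123343 0.20073105 0.21955398] [-3.14073217e+00 -7.25263598e-04  1.58967590e+00] [ 0.09  0.39 -0.67  1.75  0.27  1.1  -0.65] 0.05026980975524623 [ 0.60418107  0.82624473 -0.21320972]
([-0.0019, 0.0004, 0.1976], [-0.0009, -0.0007, 0.0027])
```

send_rows([
  [[0.15,-0.002,0,0.02,0,0,0],[0.15,-0.002,0,0.05,0,0,0],[0.15,-0.002,0,0.085,0,0,0],[0.15,-0.002,0,0.115,0,0,0],[0.15,-0.002,0,0.13,0,0,0],[0.15,-0.002,0,0.14,0,0,0],[0.15,-0.002,0,0.14,0,0,0]],
])

```text
time: 3.7
tcp_pos: [0.5413, 0.1959, 0.0795]
ee_rot: [-3.141, 0.001, 1.586]
contact_force: [0.9, -0.6, 0.1]
grip_width: 0.05
grip_force: 0.0
```

```bash
python3 - <<'E'
from h import *
p=camera("scene"); save(p,"s1.png",(300,100,440,240),4)
E
```

```text
(no output)
```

View pics/s1.png

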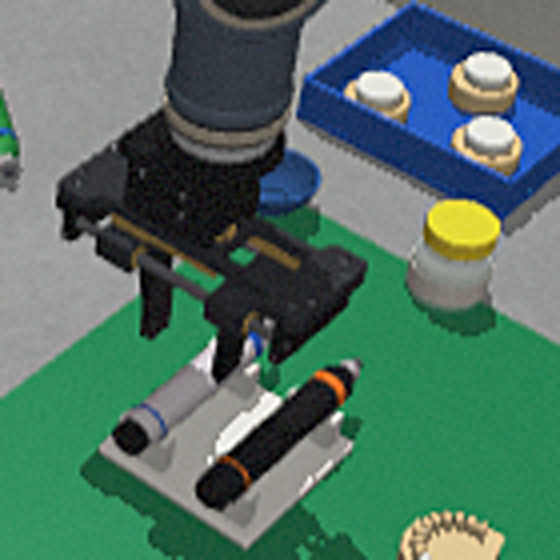

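The open fingers straddle the silver handpiece between the forks, with the near finger at crop (230,360), clear of the black one. I'll go down and grip.

send_rows([
  [[0.15,0.002,0,0.02,0,0,0],[0.15,0.002,0,0.04,0,0,0],[0.15,0.002,0,0.052,0,0,0],[0.15,0.002,0,0.058,0,0,0],[0.15,0.002,0,0.058,0,0,0],[-1,0.002,0,0.058,0,0,0],[-1,0.002,0,0.058,0,0,0],[-1,0.002,0,0.058,0,0,0],[-1,0.002,0,0.058,0,0,0],[-1,0.002,0,0.058,0,0,0],[-1,0.002,0,0.058,0,0,0],[-1,0.002,0,0.058,0,0,0]],
], grip_force=20)

```text
time: 4.95
tcp_pos: [0.5421, 0.1992, 0.0225]
ee_rot: [3.14, -0.0, 1.587]
contact_force: [1.3, -0.8, 3.4]
grip_width: 0.0275
grip_force: 20.0
```

send_rows([
  [[-1,0,0,-0.005,0,0,0],[-1,0,0,-0.015,0,0,0],[-1,0,0,-0.03,0,0,0],[-1,0,0,-0.05,0,0,0],[-1,0,0,-0.075,0,0,0],[-1,0,0,-0.1,0,0,0],[-1,0,0,-0.12,0,0,0],[-1,0,0,-0.132,0,0,0],[-1,0,0,-0.138,0,0,0],[-1,0,0,-0.138,0,0,0],[-1,0,0,-0.138,0,0,0]],
])

```text
time: 6.05
tcp_pos: [0.5409, 0.1986, 0.1592]
ee_rot: [-3.14, 0.001, 1.587]
contact_force: [-0.5, 0.4, -3.4]
grip_width: 0.0276
grip_force: 20.0
```

```bash
python3 - <<'E'
from h import *
s=observe();print(s["time"],s["tcp_pos"],s["ee_rot"],s["contact_force"],s["grip_width"])
print(to(fx(.002,0,.16),1.4205), fx(.002,0,.16))
p=camera("scene"); save(p,"s2.png",(250,80,450,240),4)
np.save("s2.npy",p,allow_pickle=True)
E
```

```text
6.05 [0.54085843 0.19863916 0.15921993] [-3.14007218e+00  7.54106613e-04  1.58685461e+00] [-0.4695206   0.44994797 -3.38297752] 0.027553541534244236
([-0.3672, 0.0596, -0.0006], [-0.0015, 0.0009, 0.1664]) [ 0.60629946 -0.16752255  0.16      ]
```

View pics/s2.png

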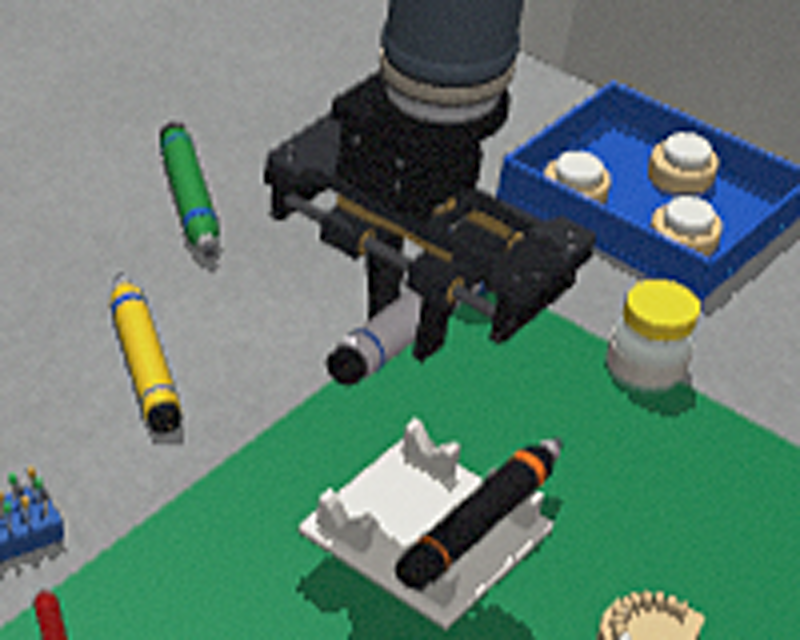

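```bash
python3 - <<'E'
from h import *
p=np.load("s2.npy",allow_pickle=True).item(); s=observe()
A=R.from_euler("xyz",s["ee_rot"])
for d in(-.060,-.064,-.068):
  for h in (-.019,-.016): print(d,h,proj(p,[s["tcp_pos"]+A.apply([d,0,h])]))
print("seen",(347.5)/4-.5+250+.1,(362.5)/4-.5+80)
E
```

```text
-0.06 -0.019 [[335.71431048 170.40834879]]
-0.06 -0.016 [[335.6053232  171.32164242]]
-0.064 -0.019 [[334.67508769 171.21043097]]
-0.064 -0.016 [[334.56819591 172.12363333]]
-0.068 -0.019 [[333.63202409 172.01547753]]
-0.068 -0.016 [[333.52724404 172.92858171]]
seen 336.475 170.125
```

send_rows([
  [[-1,-0.01,0.0015,0,0,0,0.01],[-1,-0.03,0.005,0,0,0,0.02],[-1,-0.055,0.009,0,0,0,0.03],[-1,-0.085,0.014,0,0,0,0.04],[-1,-0.115,0.019,0,0,0,0.05],[-1,-0.145,0.0235,0,0,0,0.065],[-1,-0.175,0.0285,0,0,0,0.08],[-1,-0.205,0.033,0,0,0,0.095],[-1,-0.235,0.038,0,0,0,0.11],[-1,-0.265,0.043,0,0,0,0.125],[-1,-0.295,0.048,0,0,0,0.14],[-1,-0.32,0.052,0,0,0,0.15],[-1,-0.34,0.055,0,0,0,0.16],[-1,-0.355,0.0575,0,0,0,0.166],[-1,-0.365,0.0595,0,0,0,0.166],[-1,-0.3672,0.0596,0,0,0,0.166],[-1,-0.3672,0.0596,0,0,0,0.166],[-1,-0.3672,0.0596,0,0,0,0.166]],
])

```text
time: 7.9
tcp_pos: [0.607, -0.1655, 0.1602]
ee_rot: [-3.142, -0.001, 1.423]
contact_force: [0.1, 1.4, -2.1]
grip_width: 0.0274
grip_force: 20.0
```

```bash
python3 - <<'E'
from h import *
s=observe();print(s["time"],infx(s["tcp_pos"]),s["ee_rot"],s["contact_force"],s["grip_width"],to(fx(.002,0,.04),1.4205))
E
```

```text
7.9 [ 0.0041 -0.0004  0.1602] [-3.14155564e+00 -8.29219488e-04  1.42291157e+00] [ 0.13484993  1.43686392 -2.08744948] 0.02740606562034022 ([-0.0022, -0.0004, 0.1202], [-0.0, -0.0008, 0.0024])
```

send_rows([
  [[-1,-0.002,-0.0004,0.01,0,0,0.002],[-1,-0.002,-0.0004,0.03,0,0,0.002],[-1,-0.002,-0.0004,0.055,0,0,0.002],[-1,-0.002,-0.0004,0.08,0,0,0.002],[-1,-0.002,-0.0004,0.1,0,0,0.002],[-1,-0.002,-0.0004,0.112,0,0,0.002],[-1,-0.002,-0.0004,0.118,0,0,0.002],[-1,-0.002,-0.0004,0.12,0,0,0.002],[-1,-0.002,-0.0004,0.12,0,0,0.002],[-1,-0.002,-0.0004,0.12,0,0,0.002],[-1,-0.002,-0.0004,0.12,0,0,0.002]],
])

```text
time: 9.0
tcp_pos: [0.6069, -0.1692, 0.041]
ee_rot: [3.14, 0.0, 1.419]
contact_force: [-0.5, 0.9, -1.8]
grip_width: 0.0277
grip_force: 20.0
```

```bash
python3 - <<'E'
from h import *
s=observe();print(s["time"],infx(s["tcp_pos"]),s["ee_rot"],s["contact_force"],s["torque"])
p=camera("scene"); save(p,"s3.png",(180,190,330,340),4); np.save("s3.npy",p,allow_pickle=True)
E
```

```text
9.0 [ 0.0004 -0.0008  0.041 ] [3.13990173e+00 2.37736705e-04 1.41873387e+00] [-0.53728279  0.88818213 -1.75145265] [-0.01914542 -0.06376394  0.01995668]
```

View pics/s3.png

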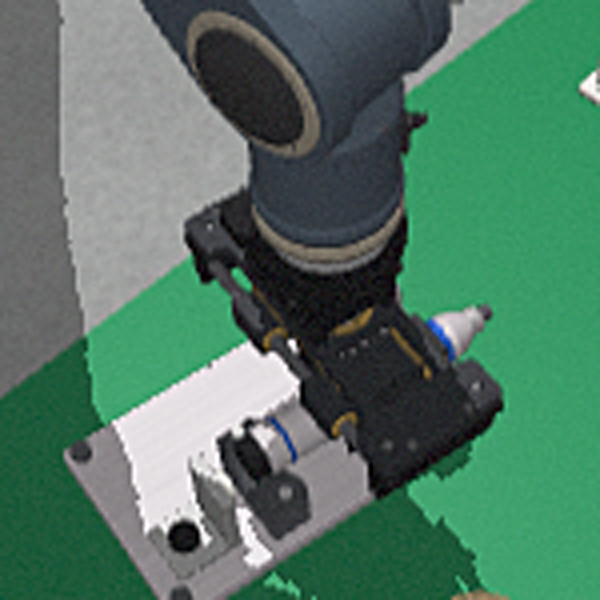

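The rear blue ring and black rear end (crop 250,455) sit over the stop-side V-block, clear of the stop. I'll lower slowly.

send_rows([
  [[-1,0,0,0.0005,0,0,0],[-1,0,0,0.001,0,0,0],[-1,0,0,0.0015,0,0,0],[-1,0,0,0.002,0,0,0],[-1,0,0,0.0025,0,0,0],[-1,0,0,0.003,0,0,0],[-1,0,0,0.0035,0,0,0],[-1,0,0,0.004,0,0,0],[-1,0,0,0.0045,0,0,0],[-1,0,0,0.005,0,0,0],[-1,0,0,0.0054,0,0,0],[-1,0,0,0.0058,0,0,0],[-1,0,0,0.0062,0,0,0],[-1,0,0,0.0066,0,0,0],[-1,0,0,0.007,0,0,0]],
])

```text
time: 10.55
tcp_pos: [0.6063, -0.1691, 0.033]
ee_rot: [3.141, 0.0, 1.419]
contact_force: [0.6, 0.1, -2.0]
grip_width: 0.0275
grip_force: 20.0
```

send_rows([
  [[-1,0,0,0.0004,0,0,0],[-1,0,0,0.0008,0,0,0],[-1,0,0,0.0012,0,0,0],[-1,0,0,0.0015,0,0,0],[-1,0,0,0.0015,0,0,0]],
])

```text
time: 11.05
tcp_pos: [0.6062, -0.1691, 0.0315]
ee_rot: [-3.142, 0.0, 1.419]
contact_force: [0.6, -0.6, -1.9]
grip_width: 0.0272
grip_force: 20.0
```

send_rows([
  [[-1,0,0,0.0003,0,0,0],[-1,0,0,0.0006,0,0,0],[-1,0,0,0.0008,0,0,0],[-1,0,0,0.0008,0,0,0]],
])

```text
time: 11.45
tcp_pos: [0.6063, -0.1691, 0.0309]
ee_rot: [3.141, 0.0, 1.419]
contact_force: [0.9, 0.0, -1.5]
grip_width: 0.028
grip_force: 20.0
```

send_rows([
  [[-1,0,0,0.0002,0,0,0],[-1,0,0,0.0004,0,0,0],[-1,0,0,0.0006,0,0,0],[-1,0,0,0.0006,0,0,0]],
])

```text
time: 11.85
tcp_pos: [0.6065, -0.1691, 0.0306]
ee_rot: [3.141, 0.0, 1.419]
contact_force: [-1.1, 0.2, 1.5]
grip_width: 0.0276
grip_force: 20.0
```

send_rows([
  [[-1,0,0,0.0002,0,0,0],[-1,0,0,0.0004,0,0,0],[-1,0,0,0.0006,0,0,0],[-1,0,0,0.0006,0,0,0]],
])

```text
time: 12.25
tcp_pos: [0.6066, -0.1691, 0.0305]
ee_rot: [3.141, 0.0, 1.419]
contact_force: [-2.0, -0.3, 6.3]
grip_width: 0.0272
grip_force: 20.0
```

send_rows([
  [[-1,0,-0.0002,-0.0004,0,0,0],[-1,0,-0.0005,-0.0007,0,0,0],[0.0,0,-0.0005,-0.0007,0,0,0],[0.0,0,-0.0005,-0.0007,0,0,0],[0.0,0,-0.0005,-0.0007,0,0,0],[0.0,0,-0.0005,-0.0007,0,0,0]],
])

```text
time: 12.85
tcp_pos: [0.6055, -0.1689, 0.0299]
ee_rot: [-3.141, -0.0, 1.419]
contact_force: [0.3, -0.1, -0.5]
grip_width: 0.0424
grip_force: 0.0
```

send_rows([
  [[-1,0,0,0,0,0,0],[-1,0,0,0,0,0,0],[-1,0,0,0,0,0,0],[-1,0,0,0,0,0,0],[-1,0,0,0,0,0,0]],
], grip_force=8)

```text
time: 13.35
tcp_pos: [0.6064, -0.1691, 0.0304]
ee_rot: [3.14, -0.0, 1.419]
contact_force: [2.0, 0.4, -1.2]
grip_width: 0.0274
grip_force: 8.0
```

send_rows([
  [[-1,-0.0005,0.0003,0,0,0,0],[-1,-0.001,0.0003,0,0,0,0],[-1,-0.0018,0.0003,0,0,0,0],[-1,-0.0026,0.0003,0,0,0,0],[-1,-0.0034,0.0003,0,0,0,0],[-1,-0.0042,0.0003,0,0,0,0],[-1,-0.005,0.0003,0,0,0,0],[-1,-0.0056,0.0003,0,0,0,0],[-1,-0.006,0.0003,0,0,0,0]],
])

```text
time: 14.25
tcp_pos: [0.6054, -0.1749, 0.0304]
ee_rot: [3.141, -0.0, 1.419]
contact_force: [2.1, 1.6, 0.5]
grip_width: 0.0276
grip_force: 8.0
```

```bash
python3 - <<'E'
from h import *
s=observe();print(s["time"],infx(s["tcp_pos"]),s["contact_force"],s["torque"])
p=camera("scene"); save(p,"s4.png",(205,270,275,335),9); np.save("s4.npy",p,allow_pickle=True)
A=R.from_euler("xyz",s["ee_rot"])
for d in(-.055,-.059,-.064): print(d,(proj(p,[s["tcp_pos"]+A.apply([d,0,-.0173])])-[205,270])*9)
for x in(-.07,-.075,-.08): print(x,(proj(p,[fx(x,0,.0568)])-[205,270])*9)
E
```

```text
14.25 [-0.0054 -0.0003  0.0304] [2.07680818 1.59306897 0.47653743] [ 0.4323075  -0.65029567  0.01964619]
-0.055 [[334.63778575 328.89012632]]
-0.059 [[320.90444762 337.55621171]]
-0.064 [[303.67321738 348.42955592]]
-0.07 [[298.04175941 330.68597502]]
-0.075 [[280.61184134 341.6737438 ]]
-0.08 [[263.10802373 352.70809865]]
```

View pics/s4.png

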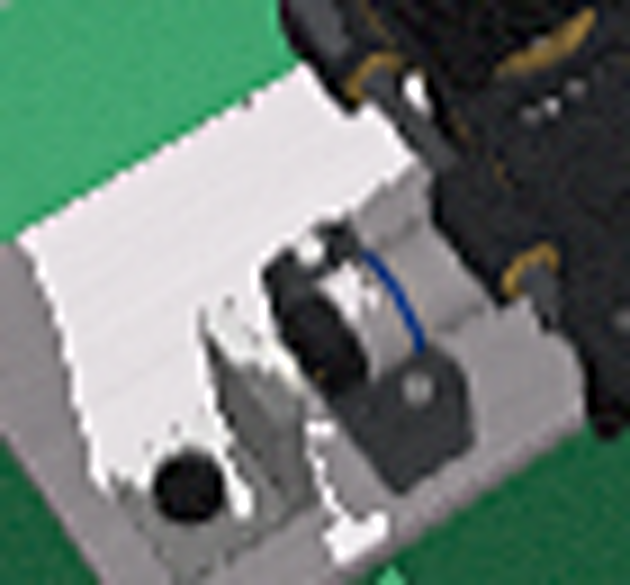

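The rear disc (crop ~320,345) moves with the hand, with a gap of several mm left to the upright and button (crop ~270,370). I'll keep pushing slowly.

send_rows([
  [[-1,-0.0005,-0.0002,0,0,0,0],[-1,-0.001,-0.0002,0,0,0,0],[-1,-0.0015,-0.0002,0,0,0,0],[-1,-0.002,-0.0002,0,0,0,0],[-1,-0.0025,-0.0002,0,0,0,0],[-1,-0.003,-0.0002,0,0,0,0],[-1,-0.0035,-0.0002,0,0,0,0],[-1,-0.004,-0.0002,0,0,0,0],[-1,-0.004,-0.0002,0,0,0,0]],
])

```text
time: 15.2
tcp_pos: [0.6048, -0.1788, 0.0305]
ee_rot: [3.141, -0.0, 1.419]
contact_force: [4.7, 2.5, 2.2]
grip_width: 0.0277
grip_force: 8.0
```

send_rows([
  [[-1,-0.0005,0,0,0,0,0],[-1,-0.001,0,0,0,0,0],[-1,-0.0015,0,0,0,0,0],[-1,-0.002,0,0,0,0,0],[-1,-0.002,0,0,0,0,0]],
])

```text
time: 15.7
tcp_pos: [0.6045, -0.1802, 0.0305]
ee_rot: [3.141, -0.001, 1.419]
contact_force: [4.0, 3.3, 2.0]
grip_width: 0.0277
grip_force: 8.0
```

send_rows([
  [[-1,-0.0005,0,0,0,0,0],[-1,-0.001,0,0,0,0,0],[-1,-0.0015,0,0,0,0,0],[-1,-0.0015,0,0,0,0,0]],
])

```text
time: 16.1
tcp_pos: [0.6045, -0.1802, 0.0305]
ee_rot: [3.141, -0.003, 1.42]
contact_force: [5.4, 6.0, 1.5]
grip_width: 0.0279
grip_force: 8.0
```

send_rows([
  [[-1,0,0.0004,0,0,0,0],[-1,-0.0002,0.0008,0,0,0,0],[-1,-0.0004,0.001,0,0,0,0],[-1,-0.0006,0.001,0,0,0,0],[-1,-0.0006,0.001,0,0,0,0],[-1,-0.0006,0.001,0,0,0,0],[-1,-0.0006,0.001,0,0,0,0]],
])

```text
time: 16.8
tcp_pos: [0.6046, -0.1801, 0.0305]
ee_rot: [-3.14, -0.003, 1.42]
contact_force: [2.6, 6.8, 3.4]
grip_width: 0.0276
grip_force: 8.0
```

send_rows([
  [[-1,-0.0003,0,-0.0002,0,0,0],[-1,-0.0006,0.0001,-0.0003,0,0,0],[-1,-0.0008,0.0002,-0.0003,0,0,0],[-1,-0.0008,0.0002,-0.0003,0,0,0],[-1,-0.0008,0.0002,-0.0003,0,0,0],[-1,-0.0008,0.0002,-0.0003,0,0,0],[-1,-0.0008,0.0002,-0.0003,0,0,0]],
])

```text
time: 17.5
tcp_pos: [0.6046, -0.1802, 0.0305]
ee_rot: [-3.14, -0.004, 1.421]
contact_force: [3.0, 8.3, 1.9]
grip_width: 0.0278
grip_force: 8.0
```

```bash
python3 - <<'E'
from h import *
s=observe();print(s["time"],infx(s["tcp_pos"]),s["contact_force"],s["torque"],s["ee_rot"])
p=camera("scene"); save(p,"s5.png",(205,270,275,335),9); np.save("s5.npy",p,allow_pickle=True)
E
```

```text
17.5 [-0.0108 -0.0002  0.0305] [2.96864447 8.30200982 1.91593861] [ 1.71298318 -0.6326668  -0.10828151] [-3.1400942  -0.00400157  1.42072121]
```

View pics/s5.png

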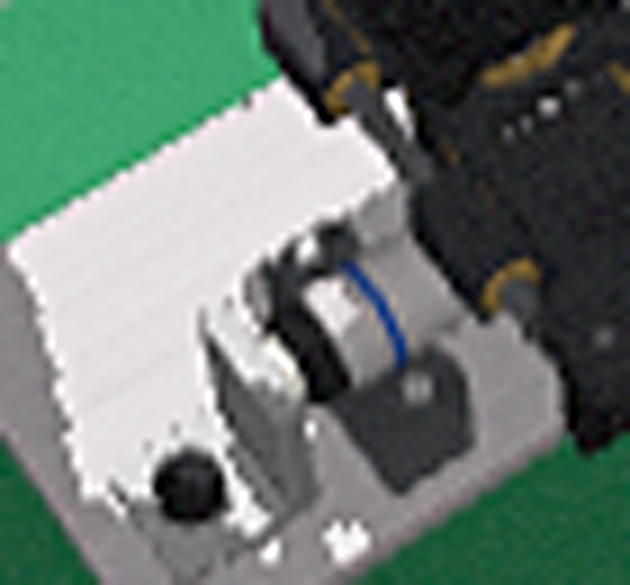

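The black rear end now touches the white button (crop 280,365), and Fy is 8 N with no further motion. I'll release it and rise.

send_rows([
  [[0.0,0.0004,0,0,0,0,0],[0.0,0.0008,0,0,0,0,0],[0.0,0.0008,0,0,0,0,0],[0.0,0.0008,0,0,0,0,0],[0.0,0.0008,0,-0.01,0,0,0],[0.0,0.0008,0,-0.03,0,0,0],[0.0,0.0008,0,-0.06,0,0,0],[0.0,0.0008,0,-0.1,0,0,0],[0.0,0.0008,0,-0.14,0,0,0],[0.0,0.0008,0,-0.17,0,0,0],[0.0,0.0008,0,-0.19,0,0,0],[0.0,0.0008,0,-0.19,0,0,0]],
])

```text
time: 18.75
tcp_pos: [0.6067, -0.1834, 0.225]
ee_rot: [3.134, 0.001, 1.418]
contact_force: [0.7, -0.3, 0.3]
grip_width: 0.0438
grip_force: 0.0
```

```bash
python3 - <<'E'
from h import *
s=observe();print(s["time"],infx(s["tcp_pos"]),s["contact_force"],s["joints"].round(2)); print(to(fx(.058,.088,.21),1.4205-np.pi/2))
for n in("scene","top"):
  p=camera(n); np.save("t_%s.npy"%n,p,allow_pickle=True)
  im=p["color"].astype(float); m=(im[...,0]>120)&(im[...,1]<70)&(im[...,2]<70); u=proj(p,[fx(.058,.088,.124),fx(.058,.094,.145),fx(.058,.08,.095)]); 
  v,w=np.nonzero(m); k=np.hypot(w-u[0,0],v-u[0,1])<25; print(n,u.round(1).tolist(),w[k].mean(),v[k].mean(),k.sum())
E
```

```text
18.75 [-0.0136 -0.0028  0.225 ] [ 0.66783152 -0.26024758  0.2647944 ] [ 0.62  0.45 -0.54  1.62  0.25  1.14 -0.14]
([0.0715, -0.0911, 0.0142], [0.0067, -0.0047, 1.5688])
scene [[262.0, 235.0], [260.1, 227.5], [264.5, 245.0]] nan nan 0
top [[320.3, 201.5], [320.7, 202.9], [319.8, 199.9]] 320.6 202.6 15<stdin>:6: RuntimeWarning: Mean of empty slice.
  ret = ret.dtype.type(ret / rcount)
```

send_rows([
  [[0.0,0.006,-0.008,0,0,0,0.12],[0.0,0.012,-0.015,0,0,0,0.25],[0.0,0.018,-0.023,0,0,0,0.38],[0.0,0.024,-0.031,0,0,0,0.51],[0.0,0.03,-0.039,0,0,0,0.64],[0.0,0.036,-0.046,0,0,0,0.77],[0.0,0.042,-0.054,0,0,0,0.9],[0.0,0.048,-0.061,0,0,0,1.03],[0.0,0.054,-0.069,0,0,0,1.16],[0.0,0.06,-0.077,0,0,0,1.29],[0.0,0.066,-0.084,0,0,0,1.42],[0.0,0.0715,-0.0911,0,0,0,1.52],[0.0,0.0715,-0.0911,0,0,0,1.569],[0.0,0.0715,-0.0911,0,0,0,1.569],[0.0,0.0715,-0.0911,0,0,0,1.569]],
])

```text
time: 20.35
tcp_pos: [0.5251, -0.0988, 0.2195]
ee_rot: [3.141, 0.002, -0.149]
contact_force: [0.0, -0.0, -0.7]
grip_width: 0.0435
grip_force: 0.0
```

```bash
python3 - <<'E'
from h import *
s=observe();print(s["time"],infx(s["tcp_pos"]),s["ee_rot"],s["joints"].round(2)); print(to(fx(.058,.088,.107),1.4205-np.pi/2))
p=camera("scene"); save(p,"s6.png",(190,170,340,320),4)
E
```

```text
20.35 [0.0578 0.0906 0.2195] [ 3.14145741e+00  2.01230586e-03 -1.49241330e-01] [ 0.35  0.26 -0.29  1.86  0.09  1.04 -1.7 ]
([0.0028, -0.0002, 0.1125], [0.0001, 0.002, 0.0011])
```

View pics/s6.png

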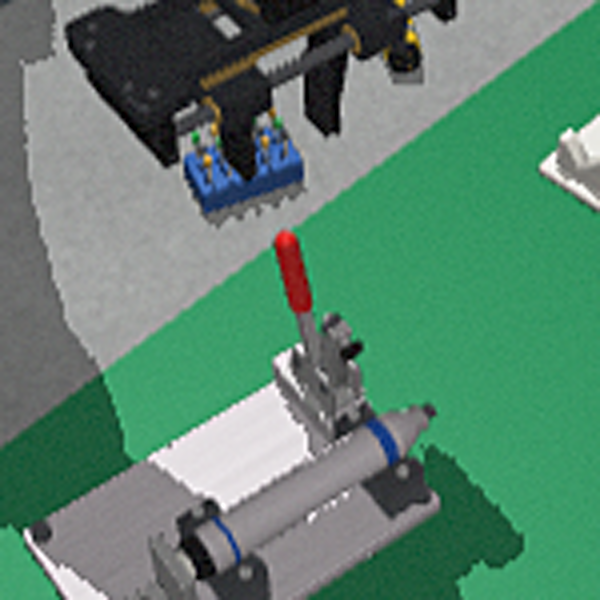

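The handpiece lies in both blocks and the gripper is above the red handle (tip at crop 288,240). I'll go down and pinch it.

send_rows([
  [[0.0,0.003,0,0.01,0,0,0],[0.0,0.003,0,0.03,0,0,0],[0.0,0.003,0,0.055,0,0,0],[0.0,0.003,0,0.08,0,0,0],[0.0,0.003,0,0.1,0,0,0],[0.0,0.003,0,0.11,0,0,0],[0.0,0.003,0,0.114,0,0,0],[0.0,0.003,0,0.114,0,0,0],[-1,0.003,0,0.114,0,0,0],[-1,0.003,0,0.114,0,0,0],[-1,0.003,0,0.114,0,0,0],[-1,0.003,0,0.114,0,0,0],[-1,0.003,0,0.114,0,0,0],[-1,0.003,0,0.114,0,0,0],[-1,0.003,0,0.114,0,0,0]],
], grip_force=15)

```text
time: 21.9
tcp_pos: [0.5287, -0.1005, 0.107]
ee_rot: [3.14, -0.001, -0.151]
contact_force: [-1.1, -5.2, 4.5]
grip_width: 0.0136
grip_force: 15.0
```

```bash
python3 - <<'E'
from h import *
s=observe();print(s["time"],infx(s["tcp_pos"]),s["ee_rot"],s["contact_force"],s["grip_width"])
g=infx(s["tcp_pos"]);y,z=g[1],g[2]+.019; r=np.hypot(y-.07,z-.056);a0=np.arctan2(z-.056,y-.07);print(r,np.degrees(a0))
for a in np.radians(np.arange(75,-6,-5)): print(round(np.degrees(a)), [round(-(.07+r*np.cos(a)-y),4),0,round(-(.056+r*np.sin(a)-z),4)])
E
```

```text
21.9 [0.0566 0.0868 0.107 ] [ 3.13989633e+00 -5.62471241e-04 -1.51148571e-01] [-1.14411767 -5.17228387  4.4869881 ] 0.013595285172727498
0.07198777674022168 76.5042667192042
75 [np.float64(-0.0018), 0, np.float64(0.0005)]
70 [np.float64(-0.0078), 0, np.float64(0.0024)]
65 [np.float64(-0.0136), 0, np.float64(0.0048)]
60 [np.float64(-0.0192), 0, np.float64(0.0077)]
55 [np.float64(-0.0245), 0, np.float64(0.011)]
50 [np.float64(-0.0295), 0, np.float64(0.0149)]
45 [np.float64(-0.0341), 0, np.float64(0.0191)]
40 [np.float64(-0.0383), 0, np.float64(0.0237)]
35 [np.float64(-0.0422), 0, np.float64(0.0287)]
30 [np.float64(-0.0455), 0, np.float64(0.034)]
25 [np.float64(-0.0484), 0, np.float64(0.0396)]
20 [np.float64(-0.0508), 0, np.float64(0.0454)]
15 [np.float64(-0.0527), 0, np.float64(0.0514)]
10 [np.float64(-0.0541), 0, np.float64(0.0575)]
5 [np.float64(-0.0549), 0, np.float64(0.0637)]
0 [np.float64(-0.0552), 0, np.float64(0.07)]
-5 [np.float64(-0.0549), 0, np.float64(0.0763)]
```

send_rows([
  [[-1,-0.002,0.0005,0.0005,0,0,0],[-1,-0.005,0.001,0.0014,0,0,0],[-1,-0.008,0.001,0.0024,0,0,0],[-1,-0.011,0.001,0.0036,0,0,0],[-1,-0.0136,0.001,0.0048,0,0,0],[-1,-0.0164,0.001,0.0062,0,0,0],[-1,-0.0192,0.001,0.0077,0,0,0],[-1,-0.0245,0.001,0.011,0,0,0],[-1,-0.0295,0.001,0.0149,0,0,0],[-1,-0.0341,0.001,0.0191,0,0,0],[-1,-0.0383,0.001,0.0237,0,0,0],[-1,-0.0422,0.001,0.0287,0,0,0],[-1,-0.0422,0.001,0.0287,0,0,0]],
])

```text
time: 23.2
tcp_pos: [0.4866, -0.0941, 0.0772]
ee_rot: [3.141, -0.001, -0.15]
contact_force: [1.8, -5.7, -1.2]
grip_width: 0.0135
grip_force: 15.0
```

send_rows([
  [[-1,-0.0033,0.0005,0.0053,0,0,0],[-1,-0.0062,0.001,0.0109,0,0,0],[-1,-0.0086,0.001,0.0167,0,0,0],[-1,-0.0105,0.001,0.0227,0,0,0],[-1,-0.0119,0.001,0.0288,0,0,0],[-1,-0.0127,0.001,0.035,0,0,0],[-1,-0.0129,0.001,0.038,0,0,0],[-1,-0.013,0.001,0.0413,0,0,0],[-1,-0.0128,0.001,0.045,0,0,0],[-1,-0.0127,0.001,0.0476,0,0,0],[-1,-0.0127,0.001,0.0476,0,0,0]],
])

```text
time: 24.3
tcp_pos: [0.4737, -0.0924, 0.0302]
ee_rot: [-3.141, 0.001, -0.15]
contact_force: [-0.8, 1.2, 4.1]
grip_width: 0.0135
grip_force: 15.0
```

```bash
python3 - <<'E'
from h import *
s=observe();g=infx(s["tcp_pos"]);y,z=g[1],g[2]+.019;print(s["time"],g,s["contact_force"],s["grip_width"],np.degrees(np.arctan2(z-.056,y-.07)),np.hypot(y-.07,z-.056))
E
```

```text
24.3 [0.0565 0.1424 0.0302] [-0.75185208  1.23545178  4.08612493] 0.013485108152540604 -5.3656309266398345 0.07271863585079136
```

send_rows([
  [[0.0,0,0,0,0,0,0],[0.0,0,0,0,0,0,0],[0.0,0,0,0,0,0,0],[0.0,0,0,0,0,0,0],[0.0,0,0,-0.015,0,0,0],[0.0,0,0,-0.04,0,0,0],[-1,0,0,-0.05,0,0,0],[-1,0,0,-0.05,0,0,0],[-1,0,0,-0.05,0,0,0],[-1,0,0,-0.05,0,0,0],[-1,0,0,-0.05,0,0,0],[-1,0,0,-0.05,0,0,0],[-1,0,0,-0.045,0,0,0],[-1,0,0,-0.04,0,0,0],[-1,0,0,-0.035,0,0,0],[-1,0,0,-0.031,0,0,0],[-1,0,0,-0.029,0,0,0],[-1,0,0,-0.028,0,0,0],[-1,0,0,-0.027,0,0,0],[-1,0,0,-0.027,0,0,0]],
])

```text
time: 26.3
tcp_pos: [0.4741, -0.0928, 0.0575]
ee_rot: [3.141, -0.0, -0.15]
contact_force: [-0.7, 0.2, 2.7]
grip_width: 0.0007
grip_force: 1.1
```

send_rows([
  [[-1,0,0,0.0005,0,0,0],[-1,0,0,0.001,0,0,0],[-1,0,0,0.0015,0,0,0],[-1,0,0,0.002,0,0,0],[-1,0,0,0.002,0,0,0]],
])

```text
time: 26.8
tcp_pos: [0.4742, -0.0928, 0.0568]
ee_rot: [3.141, -0.0, -0.15]
contact_force: [-5.7, 1.2, 16.4]
grip_width: 0.0007
grip_force: 8.1
```

send_rows([
  [[-1,0,0,-0.005,0,0,0],[-1,0,0,-0.02,0,0,0],[-1,0,0,-0.05,0,0,0],[-1,0,0,-0.09,0,0,0],[-1,0,0,-0.13,0,0,0],[-1,0,0,-0.16,0,0,0],[-1,0,0,-0.18,0,0,0],[-1,0,0,-0.18,0,0,0],[-1,0,0,-0.18,0,0,0]],
])

```text
time: 27.7
tcp_pos: [0.4738, -0.0929, 0.2349]
ee_rot: [3.141, -0.0, -0.15]
contact_force: [-1.0, -0.3, -0.4]
grip_width: 0.0008
grip_force: 0.0
```

```bash
python3 - <<'E'
from h import *
p=camera("scene"); save(p,"s7.png",(190,190,310,340),4); print(observe()["contact_force"])
E
```

```text
[0.39378288 0.56712076 0.28240372]
```

View pics/s7.png

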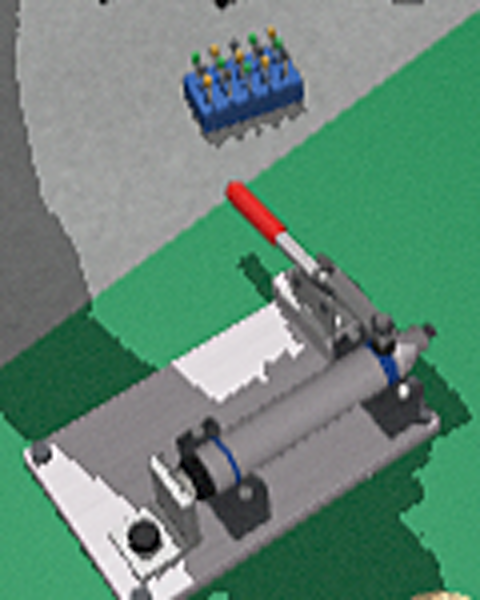

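The handle is down at crop (255,210), the clamp arm bears on the handpiece at (385,330), and the rear end is at the stop (195,470). I'll hand it in.

```bash
python3 -c "
from bench import *
print(hand_in())"
```

```text
the job is handed in; nothing more can be done
None
```

I handed the job in with the silver handpiece in both V-blocks, its rear end on the stop and the toggle handle fully down with the clamp arm on it; the last picture shows this, but no verdict came back and I inferred the stop and clamp forces rather than reading them.

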